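Load the ratchet lens tray

ROBOT

A 6-joint arm with a two-finger parallel gripper is mounted at the origin on the work surface. World frame = base frame: x ahead of the robot, y to its left, z up, the work surface at z = 0. Lengths are in m, angles in degrees, forces in N, time in s.
With the tool pointing down it reaches from about 0.35 to 0.8 m from the base axis. Payload 7.3 kg.
Tool frame: the origin (TCP) lies at the very end of the fingers, on their centre line; the grasp point (between the pads) lies behind it (manip.grip_point_offset is the y of the grasp point in the tool frame, in m); y points along the fingers, z is the direction in which the jaws open and shut, and the axes are right-handed (so a half turn about y gives the same grasp; the last joint's range is limited). The gripper opens to 85 mm and grips with 20 to 120 N. Pads are 22 mm wide; open, the fingers measure 114 mm over their backs; the gripper's body (76 mm by 85 mm) begins 54 mm behind the grasp point. The pads swing forward as they close: fully open they stand 13 mm farther back than shut.
Start: joints at [63.025, 19.595, 87.324, -0, 73.075, -8.365], TCP at [0.168, 0.498, 0.231] pointing down, gripper open.
Joint ranges: [-145.02, 145.02], [-44.19, 115.74], [2.07, 154.8], [-57.11, 237.11], [16.16, 152.29], [-177.93, 177.93]. Speed limits (degrees/s): [147.25, 147.25, 180, 180, 180, 180].

INTERFACE

Orientations are given as a 3x3 rotation matrix whose columns are the frame's x, y, z axes.
In Python, from rig import manip gives the robot as it stands. Calls block until the motion is done:
- manip.movep(position, orientation): joint-space move of the TCP to a pose.
- manip.line_to(position, rot=None, speed=0.15, until_force=None): straight line of the TCP; rot=None keeps the orientation; speed is the mean speed in m/s. With until_force (N) it stops when the force on the tool has changed by that much, and returns True; else False.
- manip.move_joints(angles): joint-space move.
- manip.gripper_to(opening, grip_force=None): opening from 0.0 (shut) to 1.0 (fully open); grip_force is the grip in N (None keeps the last); returns when the fingers have stopped.
- manip.wait(seconds).
- manip.inverse_kinematics(position, orientation): joint angles nearest the present ones, or None.
- manip.observe(): the state.
- manip.read_camera(name): name is "scene" or "top" or "wrist"; returns a dict with "color" (400x640x3 uint8, red, green, blue), "intrinsics" (3x3 intrinsics, pixels), "T" (4x4, takes a point from camera to world coordinates); the wrist camera has in their place "hand_eye" (4x4, takes a point from camera to tool coordinates, whose origin is the TCP and whose axes are the tool frame's). Camera axes: x right, y up, looking along -z (the intrinsics and any distortion apply to the point x, -y, -z); pixel columns grow to the right and rows downward; lengths in m; the calibration is good to about 2 mm. A picture is of the moment at which its call begins: read the wrist's pose just before it. There is no depth.
A pose or a line that the arm cannot do raises manip.IKError and nothing moves.
- manip.sign_off(): hands the job in, once; it reports no verdict.
The state is a dict: "t": time; "joints": joint angles; "qvel": joint speeds; "effort": joint torques, N m; "eef_pos": TCP position; "eef_rot": TCP orientation; "contact_force": force on the tool from outside, world axes, zero at the start; "torque": the same for the moment, N m; "finger_gap": opening from 0.0 (shut) to 1.0 (fully open).
Only numpy, scipy, OpenCV 4.12 (cv2) and the standard library are available. Lean on these libraries where they do the work, as an engineer would, in place of code of your own. Each camera call takes 0.05 s, during which the arm holds its last target.

TASK

Put every screw-top lens pot standing on the shelf into the clear tray: flip the pawl right over, off the toothed bar, draw the follower fully back, and stand the pots upright in the channel. With all pots in and the follower still fully back, have the pawl flipped down onto the teeth again, then click the follower forward until the pots stand in one closed row, snug between it and the tray's end wall. Leave the other things on the shelf where they are.

Things in the scene. Friction and masses are not known exactly. Their poses are not given: they have to be found in the camera images.
- tray: Clear acrylic lens tray, fixed. Origin: underside, mid-width. Its channel runs along the tray's y: floor 4 mm above the shelf, 46 mm wide inside (x -23 to 23 mm), 5 mm side walls only 14 mm high above the shelf, closed at y = +100 mm by an end wall 34 mm high, 10 mm thick; the other end is the follower. The base is 58 mm wide, y -215 to +110 mm.
- follower (a joint): Position of the white sliding follower along the tray's +y, m: 0 = fully back (190 mm of row space), 0.15 = furthest forward. About 2 N moves it and it stays where it is left. While the pawl lies on the teeth it moves forward only, clicking; a pull backward jams within one tooth.
- follower_tab (a point): Centre of the top of the follower's upright pull tab, 88 mm above the shelf. The tab is 12 mm thick (along the tray's y), 30 mm wide (along x) and rises 46 mm from the follower's 42 mm high block; pinch it across its thickness from above.
- follower_face (a point): Point on the follower's pushing face (its side towards the tray's +y), mid-width, 24 mm above the shelf, at tray y = -90 mm + follower joint. The face is 40 mm wide and reaches 42 mm above the shelf.
- bar_end (a point): Rear end of the steel toothed bar fixed to the follower's back: 12 mm wide, teeth 10 mm apart on top, crests 30 mm above the shelf. It passes under the pawl and sticks out behind the tray, to tray y = -328 mm + follower joint.
- pawl (a joint): Angle of the ratchet pawl about an axis along the tray's x through pawl_hinge, rad: 0 to about 0.25 = down on the teeth (arm towards the follower); grows as it is lifted and swung over backward; 2.1 = flipped over against its stop, clear of the bar. Only its weight (about 55 g) acts: past about 1.3 it falls over to the back and stays there, below that it falls onto the teeth.
- pawl_grip (a point): Place to pinch the pawl's black round thumb bar: 9 mm thick, 40 mm long along the tray's x (tray x -36 to +4 mm), this point at tray x = -26 mm, clear of the bracket. At pawl angle 0 it lies 40 mm further along the tray's +y and 14 mm higher than pawl_hinge (42 mm radius, 52 mm above the shelf). Pinched from above across the tray's y it turns between the pads.
- pawl_hinge (a point): Pivot of the pawl: tray x = 0, y = -200 mm, 38 mm above the shelf, in a steel bracket (tray x within 17 mm, y -212 to -188 mm, 48 mm high).
- pot1: Screw-top lens pot: upright white cylinder 38 mm across and 34 mm tall with a grey ribbed cap, about 45 g. Origin: centre of its underside, z up. Two to four such pots, all alike, stand on the shelf (None = absent).
- pot2: Screw-top lens pot: upright white cylinder 38 mm across and 34 mm tall with a grey ribbed cap, about 45 g. Origin: centre of its underside, z up. Two to four such pots, all alike, stand on the shelf (None = absent).
- pot3: Screw-top lens pot: upright white cylinder 38 mm across and 34 mm tall with a grey ribbed cap, about 45 g. Origin: centre of its underside, z up. Two to four such pots, all alike, stand on the shelf (None = absent).
- pot4: Screw-top lens pot: upright white cylinder 38 mm across and 34 mm tall with a grey ribbed cap, about 45 g. Origin: centre of its underside, z up. Two to four such pots, all alike, stand on the shelf (None = absent).
- pump_bottle: Bystander: white push-top pump bottle, 62 mm across, 165 mm tall; origin centre of its underside.
- cup: Bystander: empty white ceramic cup, 76 mm across, 85 mm tall; origin centre of its underside.
- lens_case: Bystander: flat pink twin-well lens case, 32 x 68 x 17 mm; origin centre of its underside.
- travel_mirror: Bystander: folding travel mirror standing open, 80 x 85 x 80 mm; origin centre of the underside of its flat base.

How it is judged:
By the outcome, as a careful person would: the job done as asked, in the order asked, and still so for the second after the job is handed in, with the robot touching nothing.
Of pot1, pot2, pot3, pot4 only 2 to 4 are there at a start; the rules pass over those that are not, and their reading is None.
At some moment in a run one of pot1, pot2, pot3, pot4 may be knocked a few centimetres aside while the robot is not near it.
Once in a run the grip may slacken for a moment while it holds something.
It also fails if it takes over 210 s, if anything falls off the work surface, if the arm or the gripper's body presses on something with over 40 N, if the wrist force passes 120 N, or if a joint passes its speed limit or range.

## Working session

There is one attempt and no reset: what is moved stays moved. The work goes in short steps, each a Python script; the robot and the scene stay as the last script left them, time stands still between calls to the robot, and variables do not carry over. Pictures are saved under pics/ and viewed, and the job is handed in when it is done.

```bash
ls; mkdir -p pics; python3 - <<'E'
from rig import manip
import cv2
s=manip.observe();print(s['t'],s['eef_pos'],s['eef_rot'],s['finger_gap'],manip.grip_point_offset)
for n in['scene','top','wrist']:
    c=manip.read_camera(n);cv2.imwrite(f'pics/{n}0.png',c['color'][:,:,::-1]);print(n,c['intrinsics'],c.get('T',c.get('hand_eye')),[k for k in c])
E
```

```text
pics
0.0 [0.16731726 0.49720319 0.2306232 ] [[ 9.47720027e-01 -7.26481595e-04  3.19102214e-01]
 [-3.19102938e-01 -1.35415124e-03  9.47719094e-01]
 [-2.56387820e-04 -9.99998819e-01 -1.51517866e-03]] 1.005241514023135 -0.0187
scene [[491.99858972   0.         323.69761449]
 [  0.         491.99858972 190.20522293]
 [  0.           0.           1.        ]] [[-0.61286121 -0.48031319  0.62745547  1.36149558]
 [ 0.78999783 -0.38997089  0.47310268  0.53485341]
 [ 0.01745191  0.78563474  0.61844441  0.83885299]
 [ 0.          0.          0.          1.        ]] ['color', 'intrinsics', 'T']
top [[362.66098665   0.         316.80798649]
 [  0.         362.66098665 200.97269803]
 [  0.           0.           1.        ]] [[ 7.88973636e-03  9.94469705e-01 -1.04727065e-01  5.14024801e-01]
 [-9.99968350e-01  7.95371398e-03  1.93273310e-04  9.24112080e-03]
 [ 1.02517357e-03  1.04722225e-01  9.94500983e-01  1.02976533e+00]
 [ 0.00000000e+00  0.00000000e+00  0.00000000e+00  1.00000000e+00]] ['color', 'intrinsics', 'T']
wrist [[341.02505514   0.         324.57851084]
 [  0.         341.02505514 199.26192924]
 [  0.           0.           1.        ]] [[ 6.88614246e-04 -9.65300714e-01 -2.61139918e-01 -6.54181303e-02]
 [ 5.80576703e-04  2.61140322e-01 -9.65300676e-01 -1.42391737e-01]
 [ 9.99999594e-01  5.13108044e-04  7.40256052e-04  2.11013129e-04]
 [ 0.00000000e+00  0.00000000e+00  0.00000000e+00  1.00000000e+00]] ['color', 'intrinsics', 'hand_eye']
```

View pics/top0.png

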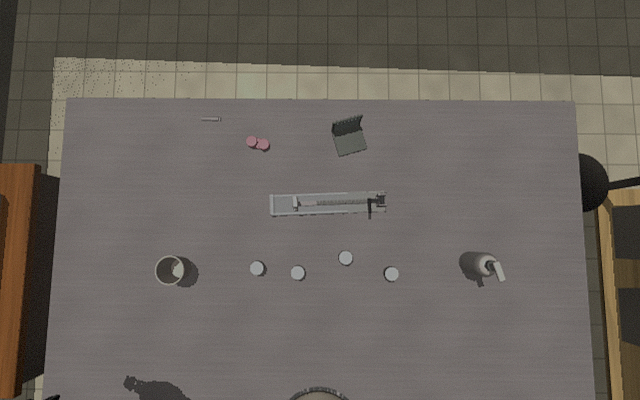

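View pics/scene0.png

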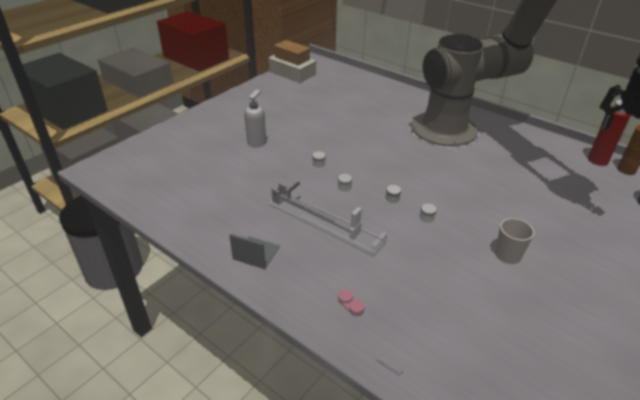

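View pics/wrist0.png

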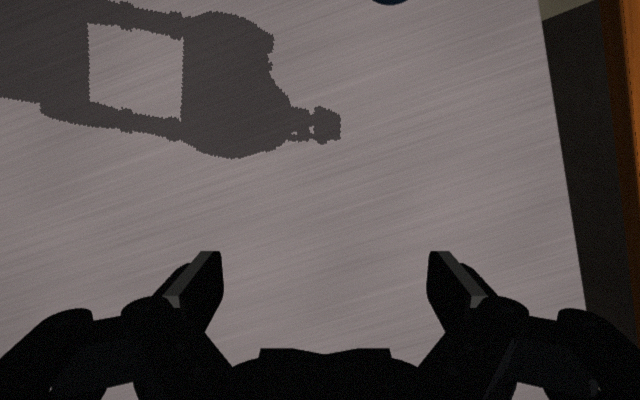

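```bash
cat > h.py <<'E'
from rig import manip
import numpy as np, cv2
def cam(name,save=None):
    s=manip.observe(); c=manip.read_camera(name)
    if name=='wrist':
        T=np.eye(4);T[:3,:3]=s['eef_rot'];T[:3,3]=s['eef_pos'];c['T']=T@np.array(c['hand_eye'])
    if save: cv2.imwrite('pics/'+save,c['color'][:,:,::-1])
    return c
def ray(c,u,v,z):
    K=c['intrinsics'];d=np.array([(u-K[0,2])/K[0,0],-(v-K[1,2])/K[1,1],-1]);d=c['T'][:3,:3]@d;o=c['T'][:3,3]
    return (o+d*(z-o[2])/d[2])
def proj(c,p):
    q=np.linalg.inv(c['T'])@np.append(p,1);K=c['intrinsics'];return np.array([K[0,0]*q[0]/-q[2]+K[0,2],K[1,1]*-q[1]/-q[2]+K[1,2]])
def R(a): # tool down, jaw axis z at world angle a (deg)
    a=np.radians(a);z=np.array([np.cos(a),np.sin(a),0]);y=np.array([0,0,-1.]);return np.column_stack([np.cross(y,z),y,z])
E
python3 - <<'E'
from h import *
c=cam('top')
im=cv2.resize(c['color'][100:300,230:430,::-1],(800,800),interpolation=cv2.INTER_CUBIC)[:600+200]
cv2.imwrite('pics/top1.png',cv2.resize(im,(600,600)))
for n,u,v in[('p',257.5,268),('p',298,272.5),('p',346,257.5),('p',391.5,273.5)]: print(n,ray(c,u,v,.034).round(3))
for n,u,v,z in[('endL',270,205,.02),('tailR',386,202,.01),('tab',295,203,.088),('bar',369,208,.052)]: print(n,ray(c,u,v,z).round(3))
E
```

```text
p [0.435 0.168 0.034]
p [0.424 0.058 0.034]
p [ 0.465 -0.071  0.034]
p [ 0.423 -0.195  0.034]
endL [0.608 0.14  0.02 ]
tailR [ 0.62  -0.187  0.01 ]
tab [0.607 0.066 0.088]
bar [ 0.599 -0.132  0.052]
```

View pics/top1.png

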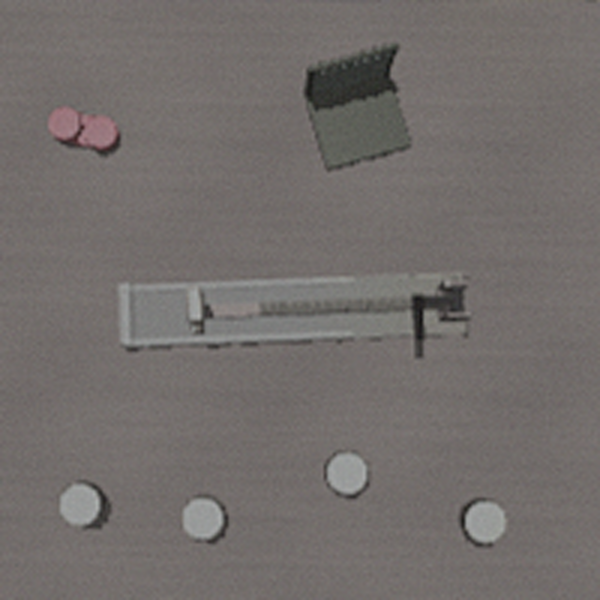

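```bash
python3 - <<'E'
from h import *
manip.movep([0.54,-0.03,0.2],R(-90))
c=cam('wrist','w1.png');s=manip.observe();print(s['t'],s['joints'],s['eef_pos'])
np.savez('w1.npz',T=c['T'],K=c['intrinsics'])
E
```

```text
2.5583 [-1.12163566e+01  2.27624103e+01  8.76691550e+01  1.00925115e-02
  6.95620098e+01  7.86858051e+01] [ 0.54002114 -0.02914685  0.20008711]
```

View pics/w1.png

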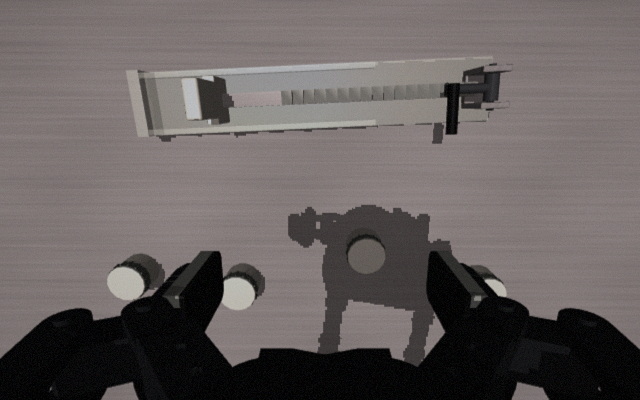

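```bash
python3 - <<'E'
from h import *
im=cv2.imread('pics/w1.png')
a=cv2.resize(im[55:145,115:245],(780,540),interpolation=cv2.INTER_CUBIC);cv2.imwrite('pics/w1a.png',a)
a=cv2.resize(im[50:150,400:530],(780,600),interpolation=cv2.INTER_CUBIC);cv2.imwrite('pics/w1b.png',a)
E
```

```text
(no output)
```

View pics/w1a.png

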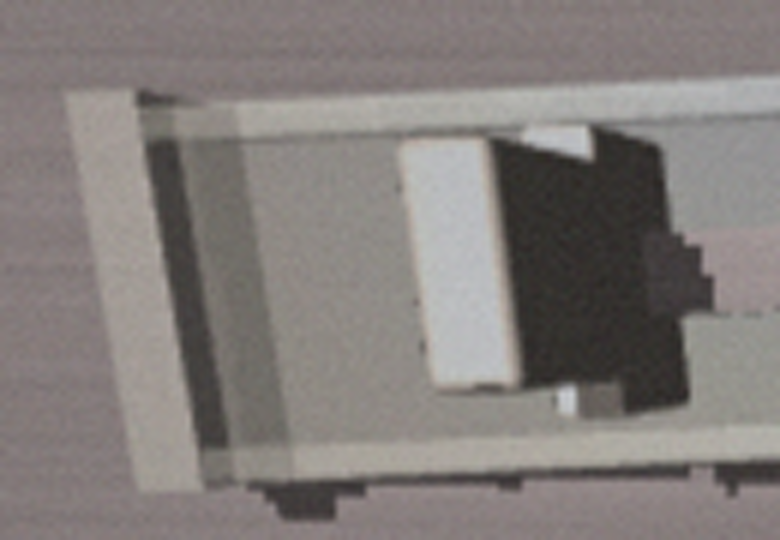

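View pics/w1b.png

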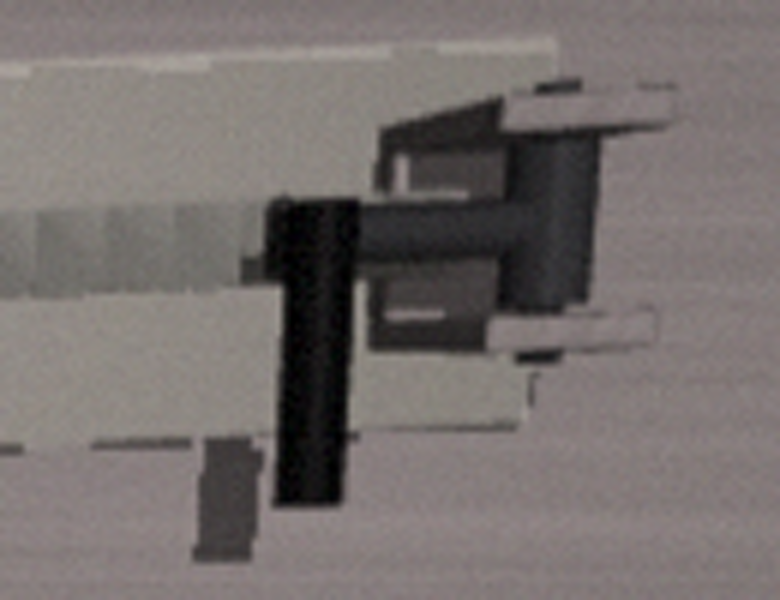

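```bash
python3 - <<'E'
from h import *
d=np.load('w1.npz');c=dict(T=d['T'],intrinsics=d['K'])
A=lambda x,y:(x/6+115,y/6+55)
B=lambda x,y:(x/6+400,y/6+50)
P={}
for n,(u,v),z in[('eTL',A(65,92),.034),('eTR',A(137,92),.034),('eBL',A(138,490),.034),('eBR',A(200,488),.034),('tab1',A(400,138),.088),('tab2',A(487,138),.088),('tab3',A(522,387),.088),('tab4',A(435,388),.088),
 ('r1',B(555,38),.004),('r2',B(520,425),.004),('r1b',B(555,38),.014),('r2b',B(520,425),.014),('th-36',B(308,505),.054),('th4',B(325,200),.054)]:
    P[n]=ray(c,u,v,z);print(n,P[n].round(4))
end=(P['eTL']+P['eTR']+P['eBL']+P['eBR'])/4
rear=(P['r1']+P['r2'])/2
d=(end-rear)[:2];print(end,rear,np.linalg.norm(d),'exp .320',np.degrees(np.arctan2(d[1],d[0])))
print('tab',(P['tab1']+P['tab2']+P['tab3']+P['tab4'])/4)
E
```

```text
eTL [0.6364 0.1398 0.034 ]
eTR [0.6365 0.1296 0.034 ]
eBL [0.5808 0.1373 0.034 ]
eBR [0.5811 0.1281 0.034 ]
tab1 [0.6262 0.0716 0.088 ]
tab2 [0.6262 0.0614 0.088 ]
tab3 [0.5977 0.0599 0.088 ]
tab4 [0.5976 0.0705 0.088 ]
r1 [ 0.6518 -0.1842  0.004 ]
r2 [ 0.5937 -0.1861  0.004 ]
r1b [ 0.6505 -0.1796  0.014 ]
r2b [ 0.5941 -0.1815  0.014 ]
th-36 [ 0.5848 -0.1348  0.054 ]
th4 [ 0.625  -0.1331  0.054 ]
[0.60870078 0.13369778 0.034     ] [ 0.62276637 -0.18516039  0.004     ] 0.3191682575771769 exp .320 92.52581417049609
tab [0.61190948 0.06586784 0.088     ]
```

```bash
cat >> h.py <<'E'
TA=92.53; O=np.array([0.6133,0.0292])
ty=np.array([np.cos(np.radians(TA)),np.sin(np.radians(TA))]);tx=np.array([ty[1],-ty[0]])
G=0.0187
def W(x,y,z): # tray mm -> world m
    p=O+tx*x/1e3+ty*y/1e3; return np.array([p[0],p[1],z/1e3])
def tr(p): d=np.asarray(p)[:2]-O; return np.array([d@tx,d@ty])*1e3
def arc(th,x=-26,dz=0):
    a=th+np.arctan2(14,40); r=np.hypot(14,40); return W(x,-200+r*np.cos(a),38+r*np.sin(a)-18.7+dz)
RY=R(TA-180)
RX=R(TA-90)
def st(): s=manip.observe();print('t %.1f'%s['t'],'tray',tr(s['eef_pos']).round(1),'z',round(s['eef_pos'][2]*1e3,1),'F',np.round(s['contact_force'],1),'gap',round(s['finger_gap'],3))
E
python3 - <<'E'
from h import *
manip.gripper_to(0.45,20)
p=arc(0.1); manip.movep(p+[0,0,.06],RY)
print(manip.line_to(p,speed=.1,until_force=8)); st()
manip.gripper_to(0,20); st()
cam('wrist','w2.png');cam('scene','s2.png')
E
```

```text
False
t 4.5 tray [ -25.5 -161.5] z 38.0 F [ 0.4 -0.   0.3] gap 0.449
t 4.9 tray [ -25.6 -161.4] z 37.9 F [-0.1  2.3  3.1] gap 0.096
```

View pics/w2.png

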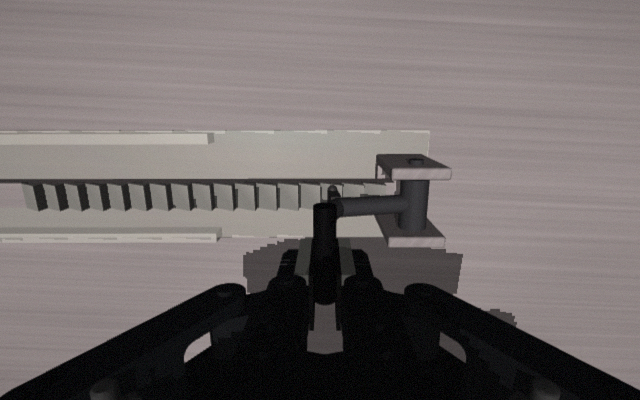

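```bash
python3 - <<'E'
from h import *
for th in np.arange(0.25,2.06,0.15):
    manip.line_to(arc(th),speed=.08)
    s=manip.observe();print(round(th,2),np.round(s['contact_force'],1),round(s['finger_gap'],3))
st()
manip.gripper_to(0.4,20); manip.wait(.2)
manip.line_to(manip.observe()['eef_pos']+np.array([0,0,.08]))
cam('wrist','w3.png')
E
```

```text
0.25 [1.4 6.1 2. ] 0.095
0.4 [0.9 7.6 4.4] 0.094
0.55 [-0.4  9.3  8.5] 0.091
0.7 [-1.4  8.3 10.5] 0.096
0.85 [-1.8  6.9  9.7] 0.095
1.0 [-0.5  2.9  9. ] 0.093
1.15 [-0.4  1.6  6.8] 0.094
1.3 [1.  0.7 5.4] 0.092
1.45 [1.  1.  3.9] 0.094
1.6 [1.2 1.  3.2] 0.097
1.75 [4.3 1.3 0.4] 0.095
1.9 [3.6 1.2 1.1] 0.093
2.05 [4.1 1.1 0.5] 0.096
t 8.2 tray [ -26.  -231.1] z 47.9 F [4.1 1.1 0.5] gap 0.096
```

View pics/w3.png

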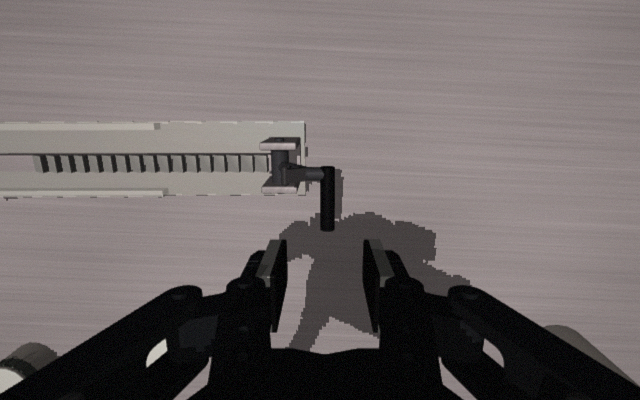

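The pawl lies flipped over (thumb bar at about (328,198), behind the bracket). Next, the follower.

```bash
python3 - <<'E'
from h import *
manip.movep(W(0,36.7,150),RY)
manip.line_to(W(0,36.7,54),speed=.12,until_force=10);st()
manip.gripper_to(0,60);st()
print(manip.line_to(W(0,-60,54),speed=.08,until_force=15));st()
for i in range(6):
    y=tr(manip.observe()['eef_pos'])[1]
    if manip.line_to(W(0,y-15,54),speed=.03,until_force=10): print('stop');st();break
    st()
cam('wrist','w4.png');cam('scene','s4.png')
E
```

```text
t 11.5 tray [ 0.6 36.4] z 54.7 F [-0.1 -0.3 -0.4] gap 0.397
t 11.8 tray [ 0.6 36.7] z 55.1 F [-0.3 -0.4  5.5] gap 0.131
False
t 13.2 tray [  0.8 -60.4] z 55.0 F [-0.1 -1.8  4.2] gap 0.128
t 13.9 tray [  0.8 -75.6] z 55.1 F [ 0.4 -0.5  5.2] gap 0.13
t 14.5 tray [  0.8 -90.9] z 55.1 F [ 0.4 -0.2  5.2] gap 0.135
stop
t 14.9 tray [  0.8 -95.8] z 55.0 F [-0.9  3.2  5.5] gap 0.134
```

View pics/w4.png

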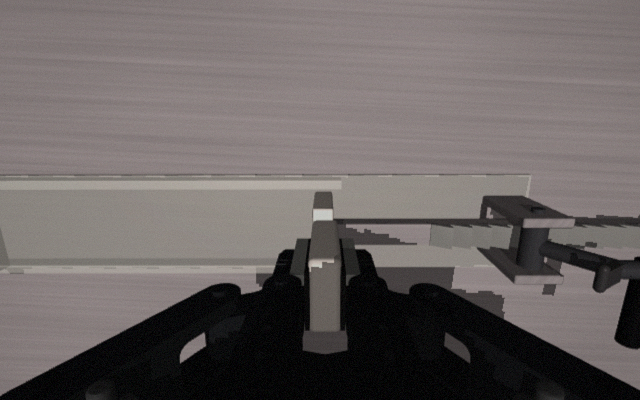

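```bash
python3 - <<'E'
from h import *
print(manip.line_to(W(0.8,-99,55),speed=.02,until_force=15));st()
manip.gripper_to(0.4,60)
manip.line_to(W(0,-97,150))
c=cam('wrist','w5.png')
manip.gripper_to(0.75,60)
manip.movep(np.array([0.435,0.168-.05,.15]),RX)
c=cam('wrist','w6.png');np.savez('w6.npz',T=c['T'],K=c['intrinsics']);cam('top','t6.png')
st()
E
```

```text
True
t 15.2 tray [  0.8 -95.7] z 55.1 F [-0.9  2.6  3.9] gap 0.13
t 18.0 tray [-173.3   96.1] z 150.1 F [0.7 0.  0.8] gap 0.748
```

View pics/w5.png

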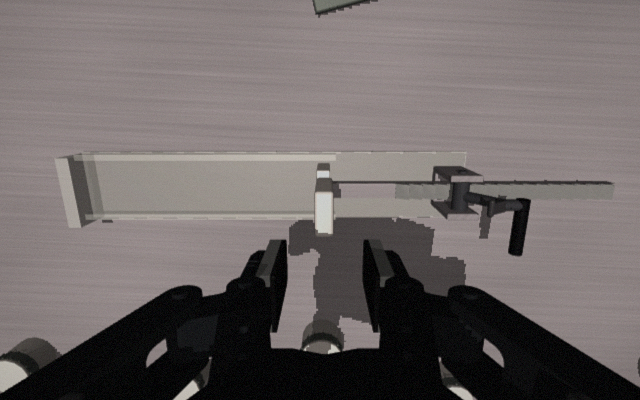

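View pics/w6.png

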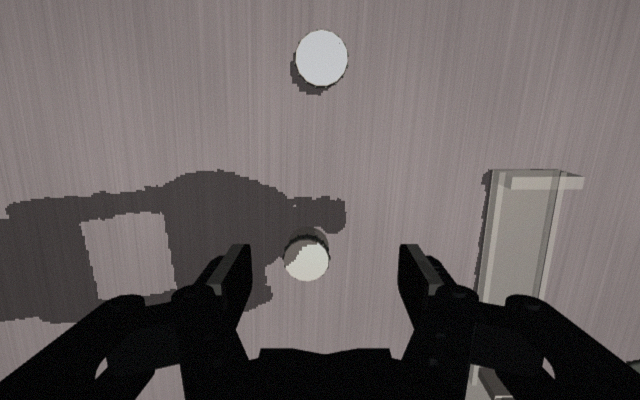

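View pics/t6.png

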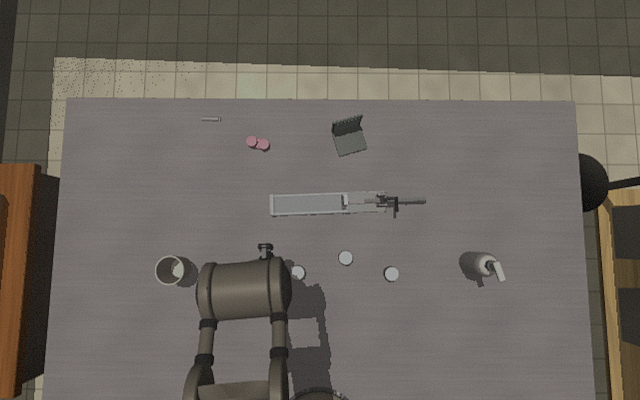

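```bash
cat >> h.py <<'E'
def caps(c,zt=.034,rows=250):
    im=c['color'];hsv=cv2.cvtColor(im,cv2.COLOR_RGB2HSV)
    m=(((hsv[:,:,2]>165))&(hsv[:,:,1]<60)).astype(np.uint8)*255
    m=cv2.morphologyEx(m,cv2.MORPH_OPEN,np.ones((3,3)));m[rows:]=0
    out=[]
    for k in cv2.findContours(m,cv2.RETR_EXTERNAL,cv2.CHAIN_APPROX_NONE)[0]:
        a=cv2.contourArea(k)
        if a<300 or len(k)<10: continue
        e=cv2.fitEllipse(k);f=a/(np.pi*e[1][0]*e[1][1]/4)
        p=ray(c,*e[0],zt)
        d=np.linalg.norm(ray(c,e[0][0]+np.mean(e[1])/2,e[0][1],zt)-p)*2
        out.append((p.round(4),round(d*1e3,1),round(f,2),np.round(e[0],0)))
    return out
E
python3 - <<'E'
from h import *
d=np.load('w6.npz')
for x in caps(dict(T=d['T'],intrinsics=d['K'],color=cv2.imread('pics/w6.png')[:,:,::-1])):print(x)
manip.movep(np.array([0.435,0.168-.02,.15]),RX)
c=cam('wrist','w7.png')
for x in caps(c):print(x)
E
```

```text
(array([0.5952, 0.1335, 0.034 ]), np.float64(22.2), 0.78, array([530., 183.]))
(array([0.4299, 0.2173, 0.034 ]), np.float64(37.1), 1.0, array([321.,  57.]))
(array([0.43  , 0.2173, 0.034 ]), np.float64(36.5), 1.0, array([320., 102.]))
```

```bash
python3 - <<'E'
from h import *
d=np.load('w6.npz');print(ray(dict(T=d['T'],intrinsics=d['K']),306,262,.034))
d=np.load('w1.npz');c=dict(T=d['T'],intrinsics=d['K'])
for u,v in[(128,282),(239,293),(366,255)]:print(ray(c,u,v,.034))
c=cam('scene','s7.png')
for p in [(.43,.217,.034),(.435,.168,.034),(.424,.058,.034)]: print(proj(c,np.array(p)))
E
```

```text
[0.42358117 0.05929992 0.034     ]
[0.43690941 0.16783438 0.034     ]
[0.42464185 0.05731463 0.034     ]
[ 0.46645552 -0.06991783  0.034     ]
[445.72981571 214.53650946]
[427.36959025 207.58522012]
[392.64197892 188.73103027]
```

View pics/s7.png

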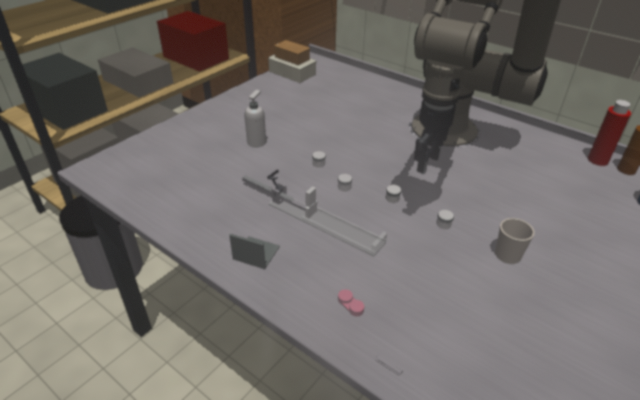

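View pics/w7.png

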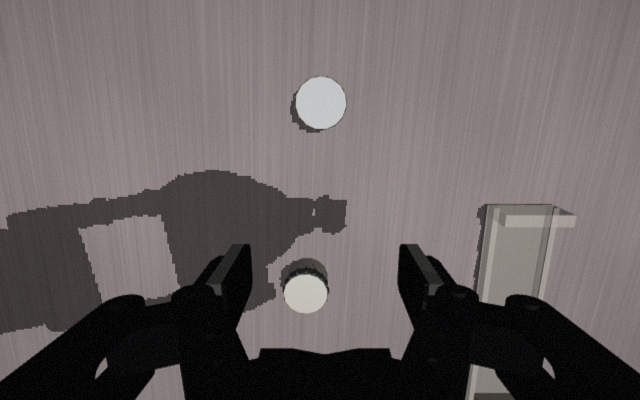

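That pot was knocked from y≈0.168 to 0.217 (cap now at (321,102) in the wrist view). I'll take it from its new spot.

```bash
cat >> h.py <<'E'
def find(p,off=.02):
    manip.movep(np.array([p[0],p[1]-off-.02,.15]),RX)
    c=cam('wrist'); L=[x for x in caps(c) if 32<x[1]<41 and x[2]>.93]
    for x in L: print(x)
    if not L: cv2.imwrite('pics/findfail.png',c['color'][:,:,::-1]);return None
    return min(L,key=lambda x:np.linalg.norm(x[0][:2]-p[:2]))[0]
def pick(p):
    manip.gripper_to(0.75,40)
    manip.movep([p[0],p[1],.10],RX)
    print('hit',manip.line_to([p[0],p[1],.013],speed=.12,until_force=8))
    manip.gripper_to(0.2,40); manip.wait(.1); st()
    manip.line_to([p[0],p[1],.12],speed=.15); st()
E
python3 - <<'E'
from h import *
pick([.430,.2173]); cam('wrist','w8.png')
E
```

```text
hit False
t 20.3 tray [-174.3  196.1] z 14.0 F [-0.6 -0.7  4.1] gap 0.428
t 21.2 tray [-175.4  195.9] z 119.3 F [-0.8 -0.1 -1.6] gap 0.426
```

View pics/w8.png

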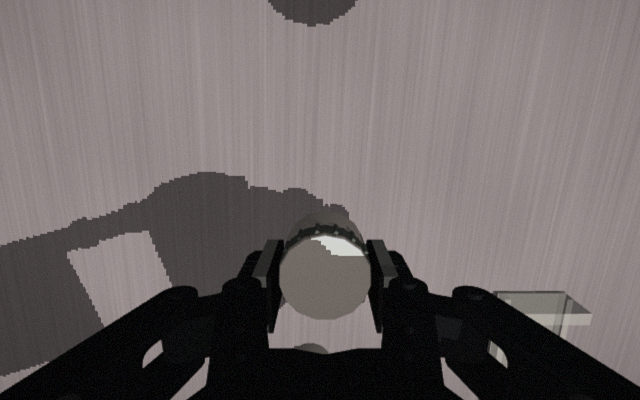

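```bash
cat >> h.py <<'E'
def heldoff(save=None):
    # cap centre of the held pot relative to TCP, tray mm
    c=cam('wrist',save);s=manip.observe()
    return c,s
def place(y,z=.0175,x=0):
    manip.movep(W(x,y,120),RX); s=manip.observe(); st()
    print('hit',manip.line_to(W(x,y,z*1e3),speed=.1,until_force=6)); st()
    manip.gripper_to(0.62,40); st()
    manip.line_to(W(x,y,120),speed=.15)
E
python3 - <<'E'
from h import *
c=cam('wrist');e=np.array(manip.observe()['eef_pos'])
print(tr(ray(c,325,275,e[2]+.020))-tr(e), proj(c,e+[0,0,.02]))
place(79)
cam('wrist','w9.png')
E
```

```text
[0.73488802 1.70034081] [323.15162136 278.87995565]
t 22.1 tray [-1.2 79.8] z 119.3 F [ 0.1  0.4 -0.7] gap 0.43
hit True
t 23.1 tray [-1.1 79.2] z 18.0 F [ 0.1 -0.7  5.4] gap 0.429
t 23.4 tray [-2.1 79.1] z 16.7 F [-0.1 -0.   0.5] gap 0.617
```

View pics/w9.png

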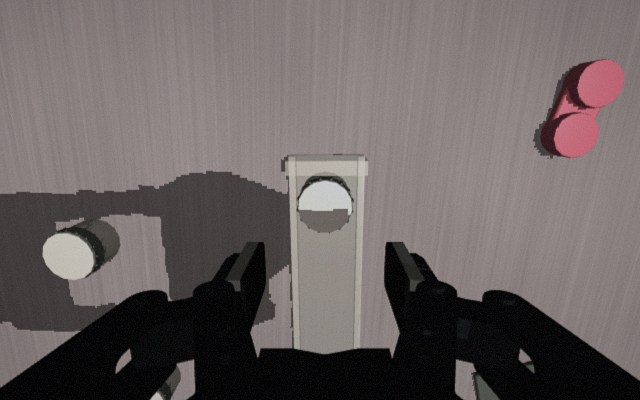

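Pot 1 stands in the channel by the end wall (cap about (325,206)). Next pot.

```bash
python3 - <<'E'
from h import *
p=find(np.array([.4242,.0585])); print(p)
if p is not None and np.linalg.norm(p[:2]-[.4242,.0585])<.02:
    pick(p); cam('wrist','w10.png')
    if manip.observe()['finger_gap']>.38: place(38); cam('wrist','w11.png')
E
```

```text
(array([0.4235, 0.0606, 0.034 ]), np.float64(36.0), 1.0, array([323., 140.]))
(array([0.6116, 0.1084, 0.034 ]), np.float64(37.4), 1.0, array([587.,  84.]))
[0.4235 0.0606 0.034 ]
hit False
t 27.2 tray [-187.7   39.7] z 13.9 F [-1.  -0.2  6.8] gap 0.428
t 28.0 tray [-188.8   39.8] z 119.4 F [-0.1 -0.3  0.5] gap 0.426
t 28.9 tray [-1.5 38.1] z 118.7 F [ 0.5  0.8 -1. ] gap 0.426
hit True
t 29.9 tray [-1.1 38. ] z 18.0 F [-0.6  1.6  4.5] gap 0.429
t 30.2 tray [-2.  38.1] z 16.6 F [-0.7 -0.2  0.7] gap 0.62
```

View pics/w11.png

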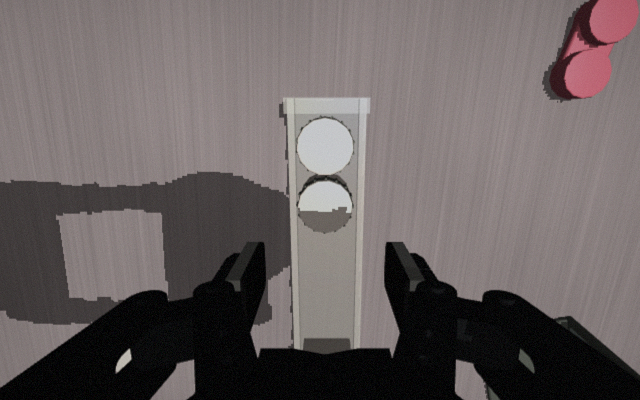

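```bash
python3 - <<'E'
from h import *
q=np.array([.4655,-.0705])
p=find(q); print(p)
if p is not None and np.linalg.norm(p[:2]-q)<.02:
    pick(p); cam('wrist','w12.png')
    if manip.observe()['finger_gap']>.38: place(-3); cam('wrist','w13.png')
E
```

```text
(array([ 0.4649, -0.0701,  0.034 ]), np.float64(36.1), 1.0, array([324., 142.]))
[ 0.4649 -0.0701  0.034 ]
hit False
t 34.0 tray [-152.1  -92.8] z 14.0 F [-0.1 -0.2  5.5] gap 0.427
t 34.9 tray [-153.2  -92.5] z 119.4 F [-0.1 -0.1 -1.1] gap 0.432
t 35.6 tray [-1.2 -3.2] z 118.8 F [ 0.6  0.6 -1.1] gap 0.428
hit True
t 36.6 tray [-1.1 -3.2] z 18.0 F [-1.4 -0.   5.6] gap 0.429
t 36.9 tray [-2.1 -3. ] z 16.7 F [0.6 1.  0.4] gap 0.619
```

View pics/w13.png

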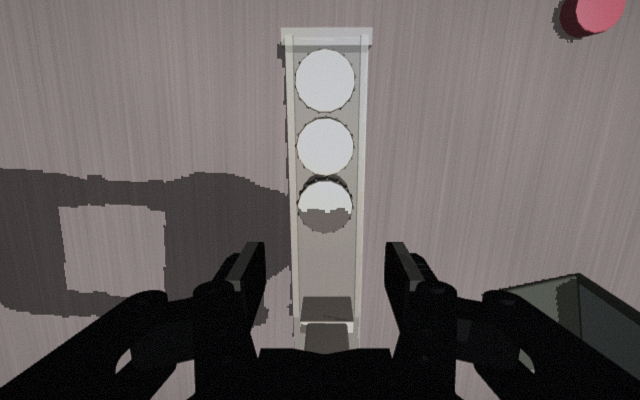

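```bash
python3 - <<'E'
from h import *
q=np.array([.423,-.195])
p=find(q); print(p)
if p is not None and np.linalg.norm(p[:2]-q)<.02:
    pick(p); cam('wrist','w14.png')
    if manip.observe()['finger_gap']>.38: place(-43); cam('wrist','w15.png')
E
```

```text
(array([ 0.4221, -0.195 ,  0.034 ]), np.float64(36.0), 1.0, array([324., 143.]))
[ 0.4221 -0.195   0.034 ]
hit False
t 41.1 tray [-200.5 -215.9] z 14.0 F [-1.6  0.9  6.6] gap 0.431
t 41.9 tray [-201.4 -215.2] z 119.4 F [ 0.2  0.4 -0.1] gap 0.43
t 43.0 tray [ -0.8 -44. ] z 119.6 F [-0.6 -0.7  0.2] gap 0.431
hit True
t 44.0 tray [ -1.  -43.1] z 18.0 F [-1.3  0.5  3.9] gap 0.428
t 44.3 tray [ -2.  -42.8] z 16.7 F [-0.3  0.6  0.1] gap 0.62
```

View pics/w15.png

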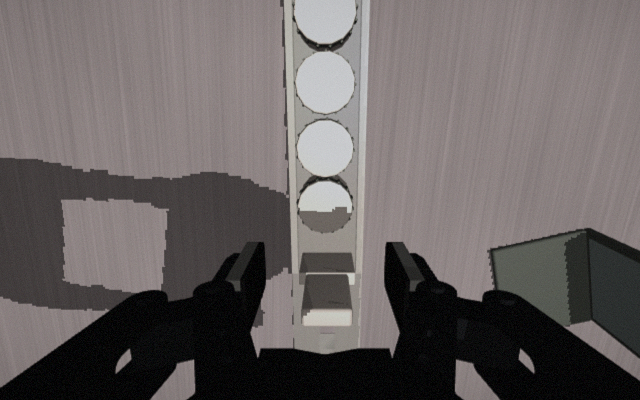

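```bash
python3 - <<'E'
from h import *
manip.gripper_to(0.45,20)
manip.movep(W(-60,-165,150),RY)
c=cam('wrist','w16.png');np.savez('w16.npz',T=c['T'],K=c['intrinsics']);cam('top','t16.png')
for n,p in [('tab',W(0,-96,88)),('thumb-36',arc(2.1,-36)+[0,0,.0187]),('thumb4',arc(2.1,4)+[0,0,.0187])]: print(n,proj(c,p))
E
```

```text
tab [206.68331322 118.76587766]
thumb-36 [424.50677209 172.56122963]
thumb4 [429.31512052 111.37630962]
```

View pics/w16.png

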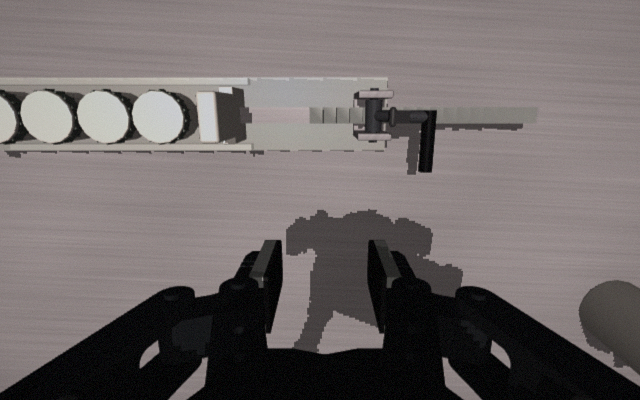

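Four pots in a row, tab top at (206,117) matching "fully back", thumb bar end at (426,172) matching flipped. Now swing the pawl down.

```bash
python3 - <<'E'
from h import *
p=arc(2.1); manip.movep(p+[0,0,.06],RY)
print(manip.line_to(p,speed=.1,until_force=8)); manip.gripper_to(0,20); st()
for th in np.arange(1.95,0.2,-0.15):
    manip.line_to(arc(th),speed=.08)
    s=manip.observe();print(round(th,2),np.round(s['contact_force'],1),round(s['finger_gap'],3))
print(manip.line_to(arc(0.15),speed=.04,until_force=6));st()
manip.gripper_to(0.4,20); manip.wait(.2)
manip.line_to(manip.observe()['eef_pos']+np.array([0,0,.08]))
manip.movep(W(-60,-165,150),RY)
c=cam('wrist','w17.png')
for n,p in [('tab',W(0,-96,88)),('thumb-36',arc(0.1,-36)+[0,0,.0187]),('thumb4',arc(.1,4)+[0,0,.0187])]: print(n,proj(c,p))
E
```

```text
False
t 48.4 tray [ -25.6 -232.2] z 47.5 F [0.1 2.  4.1] gap 0.094
1.95 [-0.  -3.3  2.1] 0.092
1.8 [-0.2 -5.6  5.1] 0.096
1.65 [-1.6 -5.1  7.4] 0.095
1.5 [-1.1 -4.6  7. ] 0.098
1.35 [-0.2 -1.8  6.4] 0.092
1.2 [-0.4 -1.8  6. ] 0.089
1.05 [ 1.7 -0.3  2.2] 0.096
0.9 [ 3.3 -1.4  1.2] 0.093
0.75 [ 3.5 -0.6  0.2] 0.096
0.6 [ 4.2 -0.6 -0.2] 0.096
0.45 [ 4.1 -1.1 -0.4] 0.091
0.3 [ 3.4 -0.7 -0.1] 0.096
False
t 51.7 tray [ -26.1 -162.4] z 38.7 F [ 3.4 -3.5  0.6] gap 0.093
tab [205.694163   117.99036885]
thumb-36 [319.38602127 169.1517789 ]
thumb4 [319.0605347  110.19185542]
```

View pics/w17.png

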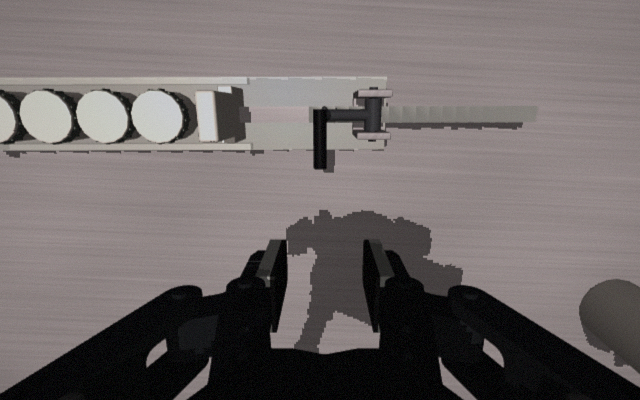

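```bash
python3 - <<'E'
from h import *
manip.movep(W(0.5,-96,150),RY)
manip.line_to(W(0.5,-96,54),speed=.12,until_force=10);st()
manip.gripper_to(0,60);st()
y=-96
while y<-52:
    y+=4
    h=manip.line_to(W(0.5,y,54),speed=.03,until_force=12)
    st()
    if h: print('hit');break
cam('wrist','w18.png')
E
```

```text
t 54.7 tray [  1.  -96.4] z 54.8 F [-0.1  1.1  0.3] gap 0.398
t 55.0 tray [  1.  -95.8] z 55.1 F [-0.6  2.3  5.9] gap 0.132
t 55.3 tray [  1.  -92.3] z 55.1 F [-0.4  0.2  5.9] gap 0.129
t 55.6 tray [  1.  -88.4] z 55.1 F [-1.2  0.6  5.8] gap 0.135
t 55.9 tray [  1.  -84.4] z 55.1 F [-1.9 -0.2  6.1] gap 0.129
t 56.1 tray [  1.  -80.4] z 55.1 F [-1.8 -0.8  5.4] gap 0.131
t 56.4 tray [  1.  -76.4] z 55.1 F [-0.8 -0.   5.9] gap 0.133
t 56.7 tray [  1.  -72.4] z 55.1 F [-2.5  0.2  6.5] gap 0.133
t 57.0 tray [  1.  -68.4] z 55.1 F [-2.1 -0.4  5.9] gap 0.128
t 57.3 tray [  1.  -64.4] z 55.1 F [-1.1 -0.7  5.1] gap 0.135
t 57.6 tray [  1.  -60.5] z 55.1 F [-2.1 -0.6  5.5] gap 0.127
t 57.8 tray [  1.  -57.4] z 55.1 F [-1.1 -4.7  5.2] gap 0.135
t 58.0 tray [  1.  -57.5] z 55.2 F [-0.2 -5.2  3.2] gap 0.129
hit
```

View pics/w18.png

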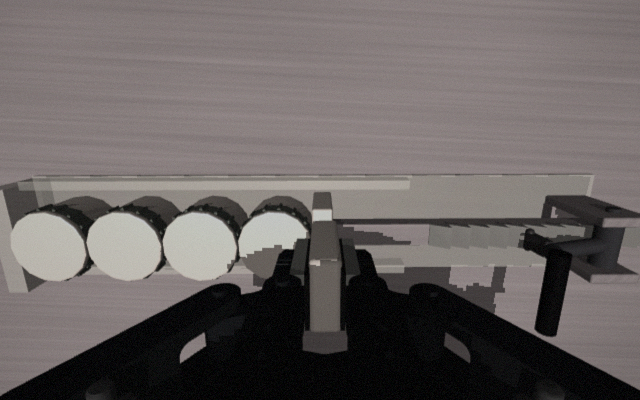

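```bash
python3 - <<'E'
from h import *
manip.gripper_to(0.4,20);st()
manip.line_to(W(.5,-57.5,170),speed=.12)
manip.movep(W(-40,-20,190),RY); c=cam('wrist','w19.png')
for n,p in [('tab',W(0,-57.5,88)),('end',W(0,105,34))]: print(n,proj(c,p))
L=[x for x in caps(c,.038) if 30<x[1]<42]
for x in L: print(x[1:],tr(x[0]))
E
python3 -c "
import cv2;im=cv2.imread('pics/w19.png');cv2.imwrite('pics/w19z.png',cv2.resize(im[60:190,120:400],(784,364),interpolation=cv2.INTER_CUBIC))"
```

```text
t 58.5 tray [  0.4 -56.3] z 54.2 F [0.2 0.4 0.4] gap 0.399
tab [378.12213629 144.89411965]
end [180.69532654 138.07182523]
```

View pics/w19.png

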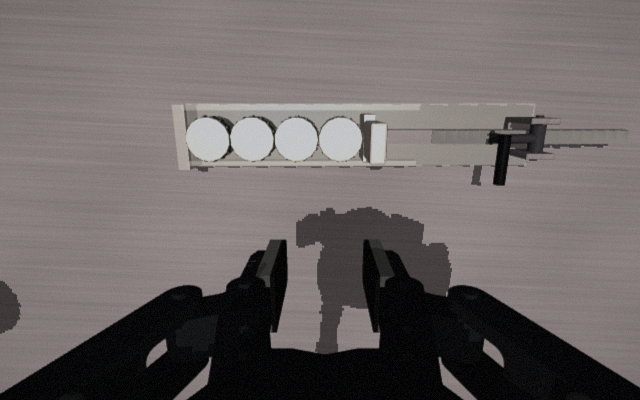

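View pics/w19z.png

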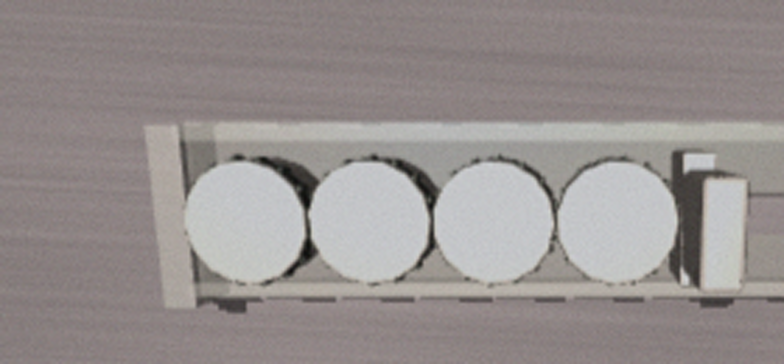

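```bash
python3 - <<'E'
from h import *
cam('scene','s20.png'); st(); manip.sign_off()
E
```

```text
t 60.0 tray [-39.8 -20.3] z 189.4 F [ 0.1 -0.3  0.6] gap 0.395
the job is handed in; nothing more can be done
```

View pics/s20.png

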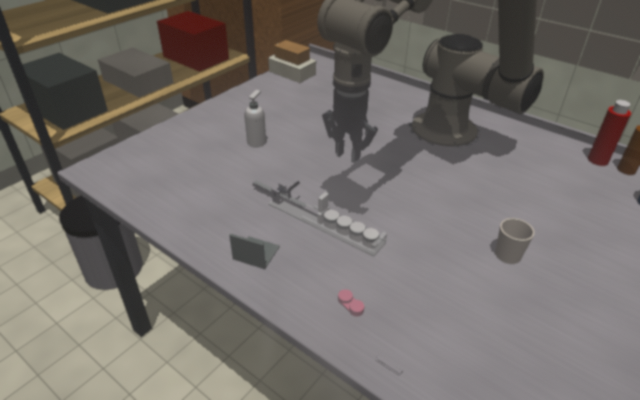

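All four lens pots are upright in the tray in one closed row, the pawl is back on the teeth, and the job is handed in at about 60 s. I flipped the pawl over, drew the follower back to its stop and stood the pots in the channel. One pot had been knocked about 5 cm aside during the run, so I found it again and picked it from its new spot. I then swung the pawl down while the follower was still fully back and pushed the follower forward until it met firm resistance.

- **Row:** the last pictures show the caps about 38 mm apart. The follower's face is about 151.5 mm from the end wall, against 152 mm for four pots, which agrees within calibration error.
- **Pawl, bystanders and robot:** the pawl lies on the teeth and the gripper touches nothing. The pump bottle, cup, lens case and mirror look unmoved in the scene picture.
- **Failed check:** in the last view the automatic cap finder returned no readings, so I took the pot spacing by eye from an enlarged picture. No other check failed or disagreed.

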